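# Press the caps onto a tube strip in a ratchet capping press

### The arm

A 6-joint arm with a two-finger parallel gripper is mounted at the origin on the work surface. World frame = base frame: x ahead of the robot, y to its left, z up, the work surface at z = 0. Lengths are in m, angles in rad, forces in N, time in s.
With the tool pointing down it reaches from about 0.35 to 0.85 m from the base axis. Payload 8.1 kg.
Tool frame: the origin (TCP) lies at the very end of the fingers, on their centre line; the grasp point (between the pads) lies ctrl.grip_depth behind it (ctrl.grip_depth is the distance from the TCP to the grasp point, in m); z points along the fingers, y is the line along which they close (so a half turn about z gives the same grasp; the last joint's range is limited). The gripper opens to 85 mm and grips with 20 to 120 N. Pads are 22 mm wide; open, the fingers measure 114 mm over their backs; the gripper's body (76 mm by 85 mm) begins 54 mm behind the grasp point. The pads swing forward as they close: fully open they stand 13 mm farther back than shut.
Start: joints at [-1.33, 0.13, 1.488, -0, 1.523, -0.085], TCP at [0.192, -0.568, 0.231] pointing down, gripper open.
Joint ranges: [-2.96, 2.96], [-0.89, 2.26], [0.02, 2.5], [-1.34, 4.48], [0, 2.73], [-2.66, 2.66]. Speed limits (rad/s): [2.39, 2.39, 2.79, 3.14, 3.14, 3.14].

### API

Orientations are given as a unit quaternion [w, x, y, z].
In Python, from station import telemetry, cams, finish_job, ctrl gives the robot as it stands. The module is installed in compiled form; this text tells all that it offers.
- The arm moves only by the tool drive_tool, never from a script. Its arguments are lists of equal length, an entry for each row: "translation": the shift along the tool's x, y, z in mm, a list of three; "rotation": the turn, a rotation vector about the tool's x, y, z in degrees, a list of three; "fingers": the finger opening in mm, from 0 to 85.4. A call has 1 to 5 rows; each row is the pose to reach, as a shift and turn from the pose commanded when the call began, along the tool's axes at that moment; what a row does not reach only later rows make up. A row lasts 1/12 s, in which the tool goes at most 41.7 mm and 7.16 degrees, less where a joint would pass 70% of its speed; a pose out of reach is approached as far as the arm can. A call with a gripper value outside its range is refused whole. The fingers move at their own pace and stop on an object; "newtons" is the grip in N (left out, the last holds). Time passes only in rows, so rows that repeat a pose let the fingers close. It gives the time, the measured TCP pose, the force, the opening and the grip force at its end, in the units of the state.
- telemetry.get_obs(): the state, without advancing time (a new reading comes with each control period).
- cams.grab_frame(name): name is "scene" or "top" or "wrist"; returns the picture (400x640x3 uint8, red, green, blue); there is no depth.
- cams.camera_params(name): a dict with "fov_y" (degrees; the focal length in pixels is half the picture's height over the tangent of half this angle, whatever the lens; pixels are square), "cx", "cy" (the principal point, pixels), "world_from_camera" (4x4, takes a point from camera to world coordinates). Camera axes: x right, y up, looking along -z (the intrinsics and any distortion apply to the point x, -y, -z); pixel columns grow to the right and rows downward; lengths in m; the calibration is good to about 2 mm. A picture is of the moment at which its call begins: read the wrist's pose just before it. camera_params takes no time and is no camera call; for the wrist camera it gives the pose at the moment of the call.
- finish_job(): hands the job in; it is judged then, once.
The state is a dict: "clock": time; "joint_pos": joint angles; "qvel": joint speeds; "joint_efforts": joint torques, N m; "ee_pos": TCP position; "tool_rot": TCP orientation; "wrist_force": force on the tool from outside, world axes, zero at the start; "wrist_torque": the same for the moment, N m; "opening": finger opening in m; "grasp_force": force on a finger pad.
Only numpy, scipy, OpenCV 4.12 (cv2) and the standard library are available. Lean on these libraries where they do the work, as an engineer would, in place of code of your own. Each camera call takes 0.05 s, during which the arm holds its last target. There are 200 camera calls.

### The job

Cap the strip of tubes in the bench press: draw the press's toothed rail up by its handle, tooth by tooth past the pawl, until the sprung pad overhead has pushed the cap strip fully home, but gently, for more than 18 newtons on the caps cracks the tubes. Let go so that the pawl holds the rail up, then press the thumb lever to lift the pawl out of the teeth until the rail has sunk all the way down. Never put a hand on the caps, and leave the other things on the bench where they stand.

Things in the scene. Friction and masses are not known exactly. Their poses are not given: they have to be found in the camera images.
- press: The capping press, fixed to the bench: grey base 150 (x) x 300 (y) x 16 mm; a column 236 mm high just behind the rail (+x) with a beam to the +y side. Origin: centre of the base's underside; its -x side, with the handle, looks roughly to the robot, z up. The rail stands over the origin: a steel bar 20 x 16 x 190 mm with eight saw teeth, 12 mm apart, on its -y face.
- rail (a joint): Height of the rail in m: 0 = down on its stop, at most 0.085. With the platform and tube block on its +y side it weighs 0.4 to 0.7 kg; damped by 60 N per m/s, it sinks by itself when the pawl is out. It may start on a tooth up to 30 mm up. Riding over a tooth takes an extra 2 to 4 N, then the pawl clicks in; let go, the rail drops back to the last tooth passed.
- handle (a point): Middle of the rail's handle grip, on its axis: a level round black rod 16 mm in diameter, 62 mm long, along the press's x, 87 mm in front (-x) of the rail's axis, 85 mm above the bench when the rail is down, rising with it. Free all round. Best pinched from above, fingers closing along the press's y, and drawn straight up.
- thumb (a point): Centre of the top of the thumb lever's black pad, 30 (x) x 26 (y) x 5 mm, 105 mm from the rail's axis on its -y side, 90 mm above the bench. The lever turns with the pawl about an axis along the press's x, 75 mm toward the rail and 24 mm below this point. Pushed down, it lifts the pawl out of the teeth; let go, it springs back up.
- pawl (a joint): Angle of pawl and thumb lever in rad: 0 = sprung fully in between the teeth, 0.35 = pushed fully down (pad about 26 mm lower, hard stop). From about 0.1 the pawl is clear of the teeth. It takes 1 to 4 N on the pad, up to about 8 N when the pawl is loaded.
- caps (a joint): How far the cap strip is pushed into the tubes, in m: 0 = loosely started, 0.005 = fully home (hard stop). A grey bar 12 (x) x 76 (y) mm with eight round caps on the tube block, 24 mm behind (+x) and 95 mm to the +y side of the press's origin, its top 91 mm above the bench when the rail is down. It slides under about 6 N and stays where it is pushed.
- tube_rims (a point): Centre of the row of tube rims under the caps, 80 mm above the bench when the rail is down. Straight above hangs a flat black rubber pad, 26 x 86 mm, on a spring of 4 N/mm. Its height is set anew each day: the caps meet it between rail 0.032 and 0.060; the force grows to 6 N, the caps slide 5 mm home, the force grows again: 18 N comes some 9 mm after first touch.
- tube_rack: bystander: orange rack with microtubes, 68 x 128 x 41 mm; origin at the centre of its underside
- tip_box: bystander: green pipette tip box with clear lid, 87 x 122 x 63 mm; origin at the centre of its underside
- reagent_bottle: bystander: bottle 60 mm in diameter, 130 mm high; origin at the centre of its underside
- beaker: bystander: glass beaker 60 mm in diameter, 75 mm high; origin at the centre of its underside
- jar: bystander: small amber jar 34 mm in diameter, 50 mm high, in front of the press on its +y side; origin at the centre of its underside
- vial: bystander: small glass vial 26 mm in diameter, 45 mm high, in front of the press on its -y side; origin at the centre of its underside
- timer: bystander: white bench timer 60 x 75 x 23 mm; origin at the centre of its underside

How it is judged:
On the way, in this order (a step that is already met when the one before it is completed fails the run):
1. the pad has pushed the caps home (4.3 of 5 mm or more) with the rail raised (value of joint caps above 0.0043 m and value of joint rail above 0.025 m), for 0.1 s.
2. the rail hangs on the pawl, more than 25 mm up, with the hand off it (value of joint rail above 0.025 m and contact force between the fingers and press below 0.1 N and distance between the grasp point and handle above 0.03 m), for 0.2 s.
At the end, for the whole second after the job is handed in: the caps are home (within 0.7 mm of their stop), the rail is all the way down (within 3 mm of its stop) and the pawl has sprung back (angle under 0.1) (value of joint caps above 0.0043 m and value of joint rail below 0.003 m and value of joint pawl below 0.1 rad); the robot touches nothing.
It fails at once if the caps were pressed with more than 18 N (contact force between caps_c1 and anything else above 18 N).
It fails at once if the hand touched the caps (contact force between any of caps_c0, caps_c1 and the fingers above 0.5 N or contact force between any of caps_c0, caps_c1 and the arm above 0.5 N).
It fails at once if a bystander was moved more than 30 mm (distance of any of tube_rack, tip_box, reagent_bottle, beaker, jar, vial, timer from where it was at the start of the episode above 0.03 m).
It fails at once if a bystander was tipped over (angle between any of reagent_bottle, beaker, jar, vial's own z axis and vertical above 0.6 rad).
It also fails if it takes over 58 s, if anything falls off the work surface, if the arm or the gripper's body presses on something with over 40 N, if the wrist force passes 120 N, or if a joint passes its speed limit or range.

## Working session

There is one attempt and no reset: what is moved stays moved. The work goes in short steps, Python scripts to look and compute and a tool call to move; the robot and the scene stay as the last step left them, time stands still between calls to the robot, and variables do not carry over. Pictures are saved under pics/ and viewed, at most 12 in all, crops included, and the job is handed in when it is done.

Besides the shell and the picture viewer there is one more tool, called as name(argument=value, ...) on one line, values as JSON. drive_tool: Moves the arm, as the interface text tells. Its arguments: {"type":"object","properties":{"translation":{"type":"array","items":{"type":"array","items":{"type":"number"}}},"rotation":{"type":"array","items":{"type":"array","items":{"type":"number"}}},"fingers":{"type":"array","items":{"type":"number"}},"newtons":{"type":"number"}},"required":["translation","rotation","fingers"]}

```bash
mkdir -p pics
cat > h.py <<'E'
import numpy as np, cv2
from station import telemetry, cams, ctrl
def grab(n,f):
    p=cams.camera_params(n); im=cams.grab_frame(n); cv2.imwrite('pics/'+f,im[:,:,::-1]); return im,p
def K(p):
    f=200/np.tan(np.radians(p['fov_y'])/2); return f
def ray(p,uv,z):
    f=K(p);T=np.array(p['world_from_camera']);d=T[:3,:3]@np.array([(uv[0]-p['cx'])/f,-(uv[1]-p['cy'])/f,-1]);o=T[:3,3]
    return o+d*(z-o[2])/d[2]
def proj(p,X):
    f=K(p);T=np.array(p['world_from_camera']);c=T[:3,:3].T@(np.array(X)-T[:3,3]);return np.array([p['cx']+f*c[0]/-c[2],p['cy']-f*c[1]/-c[2]])
E
python3 - <<'E'
from h import *
for n in('scene','top'):
    im,p=grab(n,n+'1.png'); print(n,p)
o=telemetry.get_obs();print(o,ctrl.grip_depth)
E
```

```text
scene {'fov_y': 55.584930470564494, 'cx': 320.96569411539394, 'cy': 198.35404661127737, 'world_from_camera': array([[-0.31891992, -0.78757636,  0.52726991,  1.14664882],
       [ 0.94773722, -0.25961244,  0.18546034,  0.21558179],
       [-0.00917836,  0.55886032,  0.82921101,  0.9350329 ],
       [ 0.        ,  0.        ,  0.        ,  1.        ]])}
top {'fov_y': 45.359578150578095, 'cx': 316.25146155088424, 'cy': 191.26924310701878, 'world_from_camera': array([[ 1.33855957e-02,  9.97137159e-01, -7.44198411e-02,
         4.92852545e-01],
       [-9.99907233e-01,  1.35360057e-02,  1.51707236e-03,
         1.27593541e-02],
       [ 2.52007661e-03,  7.43926305e-02,  9.97225845e-01,
         1.71060386e+00],
       [ 0.00000000e+00,  0.00000000e+00,  0.00000000e+00,
         1.00000000e+00]])}
{'clock': 0.1, 'joint_pos': array([-1.33039538e+00,  1.31079383e-01,  1.48919996e+00, -2.09397953e-05,
        1.52300103e+00, -8.53708665e-02]), 'qvel': array([-0.00131741,  0.0003381 , -0.00121315, -0.00160172,  0.00034386,
       -0.0011648 ]), 'joint_efforts': array([ 2.35680978e-03, -5.70953822e+01, -5.01938832e+01, -5.92872311e-05,
        8.26808828e-03, -1.78062203e-05]), 'ee_pos': array([ 0.19193331, -0.56793762,  0.23033683]), 'tool_rot': array([-8.40519265e-04,  9.86762962e-01,  1.62167027e-01, -7.57727009e-05]), 'wrist_force': array([-0.30727709, -0.66246488,  0.01434172]), 'wrist_torque': array([ 0.02370361, -0.01387277,  0.02378961]), 'grasp_force': 0.0, 'opening': 0.0850854905596265} 0.0187
```

View pics/scene1.png

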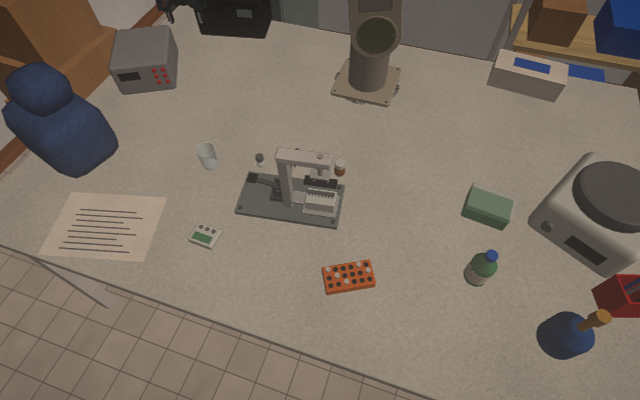

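View pics/top1.png

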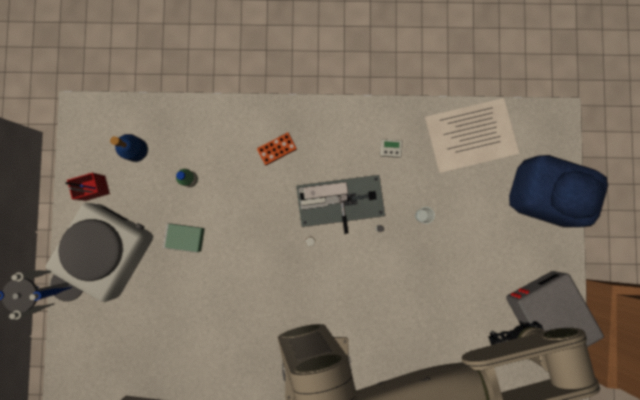

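The scene view shows the press at about (290,200), with its base level and the vial and jar behind it. In the top view the press base corners are at about (297,185), (381,176), (385,216) and (302,226), the handle runs from (343,205) to (346,232), the jar is at (310,241) and the vial at (380,228). I'll enlarge the top view.

Run:
```python
from h import *
im=cv2.imread('pics/top1.png')
cv2.imwrite('pics/crop1.png',cv2.resize(im[160:260,280:400],None,fx=6,fy=6,interpolation=cv2.INTER_CUBIC))
p=cams.camera_params('top')
for uv in[(297,185),(381,176),(385,216),(302,226)]:print(ray(p,uv,.016))
```

```text
[0.64072636 0.07889001 0.016     ]
[ 0.67695499 -0.21959722  0.016     ]
[ 0.53487665 -0.23422619  0.016     ]
[0.49565803 0.05885679 0.016     ]
```

View pics/crop1.png

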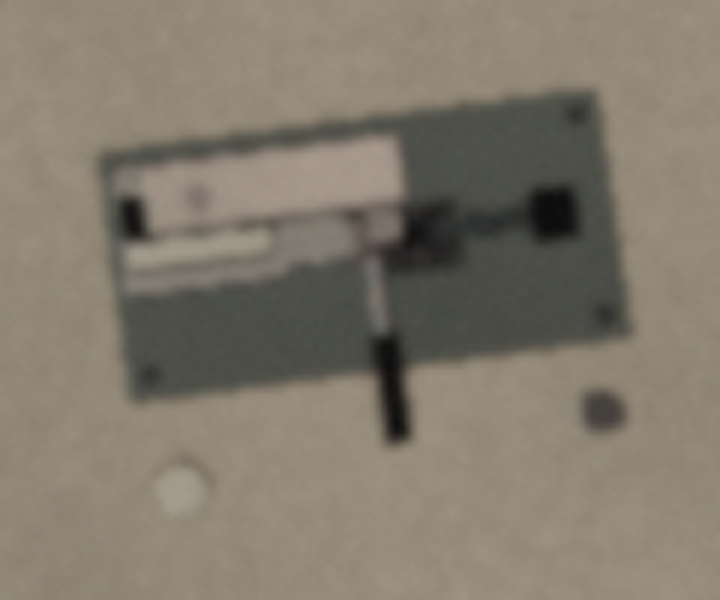

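The enlarged crop shows base corners at about (297,185.8), (379.2,175), (385.3,215.5) and (302.2,227) in full-image pixels, the middle of the black handle at (345.3,225) and the thumb pad at (372.5,195.5).

Run:
```python
from h import *
p=cams.camera_params('top')
C=lambda u,v:(280+(u+.5)/6-.5,160+(v+.5)/6-.5)
W=np.array([ray(p,C(*c),.016)[:2] for c in[(102,155),(595,90),(632,333),(133,402)]])
L=np.array([[75,150],[75,-150],[-75,-150],[-75,150.]])/1e3
Wc=W.mean(0);A=(W-Wc).T@L;th=np.arctan2(A[1,0]-A[0,1],A[0,0]+A[1,1])
R=np.array([[np.cos(th),-np.sin(th)],[np.sin(th),np.cos(th)]])
print('o',Wc,'yaw',np.degrees(th),(W-Wc-L@R.T)*1e3)
for z in(.085,.1,.115):
  w=ray(p,C(392,390),z)[:2];print('handle',z,w,R.T@(w-Wc)*1e3)
w=ray(p,C(555,213),.09)[:2];print('thumb',w,R.T@(w-Wc)*1e3)
print('jar',ray(p,C(182,490),.05),'vial',ray(p,C(603,410),.045))
for h in(0,.03):
  print('handle ends',[np.array(proj(p,[*(Wc+R@[x,0]),.085+h])) for x in(-.056,-.118)], [np.array(C(387,337)),C(397,442)])
q=telemetry.get_obs()
from scipy.spatial.transform import Rotation as Ro
print(Ro.from_quat(q['tool_rot'],scalar_first=True).as_matrix())
```

```text
o [ 0.5882106  -0.07635874] yaw 8.46758967011963 [[-1.08536754 -2.70387414]
 [-2.56375492  2.11403861]
 [ 1.9976659   1.8449085 ]
 [ 1.65145655 -1.25507297]]
handle 0.085 [ 0.50227924 -0.08836743] [-86.76293434   0.77560107]
handle 0.1 [ 0.50219225 -0.08743429] [-86.71156594   1.71136879]
handle 0.115 [ 0.50210527 -0.08650116] [-86.66019754   2.64713652]
thumb [ 0.60338355 -0.17939048] [  -0.16386555 -104.14284395]
jar [0.44346243 0.02978539 0.05      ] vial [ 0.49260427 -0.21303921  0.045     ]
handle ends [array([343.88850834, 215.54817803]), array([346.42098403, 233.72147921])] [array([344.08333333, 215.75      ]), (345.75, 233.25)]
handle ends [array([344.42980799, 215.3338152 ]), array([347.01149039, 233.84849796])] [array([344.08333333, 215.75      ]), (345.75, 233.25)]
[[ 9.47403699e-01  3.20040705e-01 -4.22148411e-04]
 [ 3.20040960e-01 -9.47402298e-01  1.63421089e-03]
 [ 1.23069632e-04 -1.68336223e-03 -9.99998576e-01]]
```

drive_tool(translation=[[31,-25,0],[63,-50,0],[94,-75,0],[125,-100,0],[157,-124,0]], rotation=[[0,0,0],[0,0,0],[0,0,0],[0,0,0],[0,0,0]], fingers=[85,85,85,85,85])

```text
clock: 0.52
ee_pos: [0.3014, -0.3988, 0.2307]
tool_rot: [-0.0, 0.987, 0.162, -0.0]
wrist_force: [0.8, -0.6, 1.0]
opening: 0.0852
grasp_force: 0.0
```

drive_tool(translation=[[31,-25,0],[63,-50,0],[94,-75,0],[125,-100,0],[157,-124,0]], rotation=[[0,0,0],[0,0,2],[0,0,4],[0,0,7],[0,0,10.2]], fingers=[85,85,85,85,85])

```text
clock: 0.93
ee_pos: [0.4105, -0.231, 0.231]
tool_rot: [-0.0, 0.997, 0.073, -0.0]
wrist_force: [1.0, 0.4, -0.2]
opening: 0.0846
grasp_force: 0.0
```

drive_tool(translation=[[24,-27,0],[48,-54,0],[72,-81,0],[96,-108,0],[112,-127,0]], rotation=[[0,0,0],[0,0,0],[0,0,0],[0,0,0],[0,0,0]], fingers=[85,85,85,85,85])

```text
clock: 1.35
ee_pos: [0.5032, -0.088, 0.2309]
tool_rot: [-0.0, 0.997, 0.074, -0.0]
wrist_force: [0.6, -0.7, 0.2]
opening: 0.085
grasp_force: 0.0
```

Run:
```python
from h import *
im,p=grab('wrist','w1.png')
print(p,telemetry.get_obs()['ee_pos'])
s,ps=grab('scene','s2.png')
```

```text
{'fov_y': 58.027980556165616, 'cx': 326.12564063304245, 'cy': 198.01639194172535, 'world_from_camera': array([[ 0.1495076 ,  0.93966124,  0.30770803,  0.58212833],
       [-0.9887597 ,  0.14249676,  0.045265  , -0.07679672],
       [-0.00131363, -0.31101677,  0.95040352,  0.37319855],
       [ 0.        ,  0.        ,  0.        ,  1.        ]])} [ 0.50447505 -0.08529612  0.23084327]
```

View pics/w1.png

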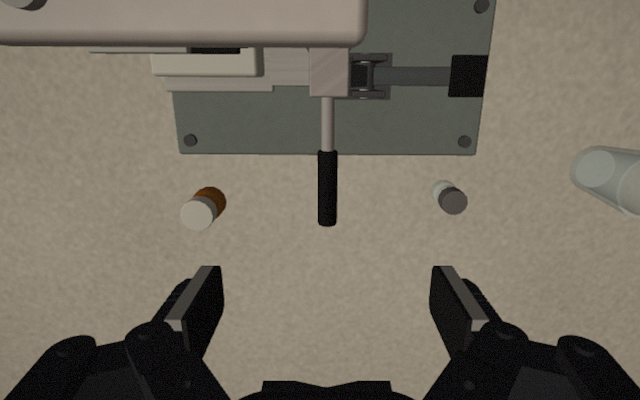

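The wrist view shows the black handle from (327,151) to (327,225), the front base corners at (182,154) and (474,154), and the thumb pad at about (468,76).

Run:
```python
from h import *
p=cams.camera_params('wrist');o=telemetry.get_obs();print(o['ee_pos'],o['wrist_force'])
th=np.radians(8.47);R=np.array([[np.cos(th),-np.sin(th)],[np.sin(th),np.cos(th)]]);O=np.array([.5882,-.0764])
P=lambda uv,z:np.round(R.T@(ray(p,uv,z)[:2]-O)*1e3,1)
print('base',P((182,154),.016),P((474,154),.016),'thumb',P((468,76),.09))
for z in(.085,.09,.095,.1,.105,.11,.115):
  print(z,P((327,151),z+.004),P((327,225),z+.004),'width px19')
```

```text
[ 0.50336015 -0.08743582  0.23071987] [-0.22635643 -0.01760283  0.50186256]
base [-77.1 146. ] [ -75.5 -146.5] thumb [  -2.5 -103.7]
0.085 [-59.5   0.8] [-122.9    0.4] width px19
0.09 [-58.5   0.8] [-120.8    0.4] width px19
0.095 [-57.6   0.8] [-118.8    0.4] width px19
0.1 [-56.6   0.8] [-116.7    0.4] width px19
0.105 [-55.7   0.8] [-114.7    0.5] width px19
0.11 [-54.7   0.8] [-112.6    0.5] width px19
0.115 [-53.8   0.8] [-110.5    0.5] width px19
```

drive_tool(translation=[[-2,0,20],[-2,0,40],[-2,0,60],[-2,0,60]], rotation=[[0,0,0],[0,0,0],[0,0,0],[0,0,0]], fingers=[85,85,85,85])

```text
clock: 1.78
ee_pos: [0.4971, -0.0908, 0.1664]
tool_rot: [-0.001, 0.997, 0.074, -0.004]
wrist_force: [-0.7, 0.8, -0.9]
opening: 0.0853
grasp_force: 0.0
```

Run:
```python
from h import *
im,p=grab('wrist','w2.png')
np.save('w2.npy',p['world_from_camera']);print(p['world_from_camera'][:3,3])
```

```text
[ 0.57716541 -0.07984372  0.30815783]
```

View pics/w2.png

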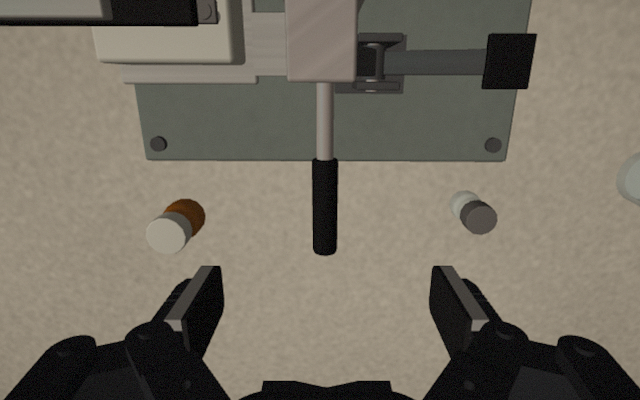

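The handle now runs from (325,158) to (325,255), with the front base edge at row 160 and the platform block at left.

Run:
```python
from h import *
p=cams.camera_params('wrist');p2=dict(p);p2['world_from_camera']=np.load('w2.npy')
p1=dict(p);p1['world_from_camera']=np.array([[ 0.1495076 ,  0.93966124,  0.30770803,  0.58212833],[-0.9887597,0.14249676,0.045265,-0.07679672],[-0.00131363,-0.31101677,0.95040352,0.37319855],[0,0,0,1]])
th=np.radians(8.47);R=np.array([[np.cos(th),-np.sin(th)],[np.sin(th),np.cos(th)]]);O=np.array([.5882,-.0764])
P=lambda p,uv,z:np.round(R.T@(ray(p,uv,z)[:2]-O)*1e3,1)
print('base',P(p2,(147,160),.016),P(p2,(505,160),.016),'thumb',P(p2,(510,61),.09))
for z in(.085,.09,.095,.1,.105,.11):
  print(z,P(p1,(327,151),z),P(p1,(327,225),z),P(p2,(325,158),z),P(p2,(325,255),z),P(p2,(313,200),z),P(p2,(337,200),z))
print(telemetry.get_obs()['ee_pos'])
```

```text
base [-76.4 147.3] [ -76.  -148.2] thumb [  -2.7 -104.9]
0.085 [-60.5   0.1] [-1.248e+02 -1.000e-01] [-59.6  -0.3] [-127.6   -0.3] [-87.6   7.5] [-87.6  -8.2]
0.09 [-59.5   0.1] [-1.228e+02 -1.000e-01] [-58.6  -0.4] [-125.    -0.3] [-85.9   7.3] [-85.8  -8. ]
0.095 [-58.6   0.1] [-1.207e+02 -1.000e-01] [-57.5  -0.4] [-122.4   -0.4] [-84.2   7.1] [-84.1  -7.9]
0.1 [-57.6   0.1] [-1.187e+02 -1.000e-01] [-56.4  -0.4] [-119.8   -0.4] [-82.5   6.9] [-82.4  -7.7]
0.105 [-56.7   0.1] [-1.166e+02 -1.000e-01] [-55.3  -0.5] [-117.2   -0.4] [-80.8   6.7] [-80.7  -7.6]
0.11 [-55.8   0.1] [-1.145e+02 -1.000e-01] [-54.2  -0.5] [-114.6   -0.5] [-79.    6.5] [-79.   -7.5]
[ 0.49807247 -0.09105964  0.1687114 ]
```

drive_tool(translation=[[3,-1,25],[3,-1,50],[3,-1,75],[3,-1,94],[3,-1,94]], rotation=[[0,0,0],[0,0,0],[0,0,0],[0,0,0],[0,0,0]], fingers=[85,85,85,60,50], newtons=60)

```text
clock: 2.25
ee_pos: [0.5007, -0.0895, 0.0743]
tool_rot: [-0.001, 0.997, 0.074, -0.003]
wrist_force: [-1.4, -0.2, -1.6]
opening: 0.0635
grasp_force: 0.0
```

drive_tool(translation=[[0,0,0],[0,0,0],[0,0,0],[0,0,0],[0,0,0]], rotation=[[0,0,0],[0,0,0],[0,0,0],[0,0,0],[0,0,0]], fingers=[40,25,10,10,10])

```text
clock: 2.67
ee_pos: [0.5044, -0.0886, 0.0797]
tool_rot: [-0.001, 0.997, 0.074, 0.001]
wrist_force: [-2.1, 8.5, 8.1]
opening: 0.0142
grasp_force: 58.4
```

Run:
```python
from h import *
im,p=grab('wrist','w3.png');o=telemetry.get_obs()
print({k:np.round(o[k],4) for k in('ee_pos','wrist_force','wrist_torque','opening','grasp_force')})
```

```text
{'ee_pos': array([ 0.5045, -0.0886,  0.0797]), 'wrist_force': array([-2.6049,  8.3404,  7.9004]), 'wrist_torque': array([ 1.4044,  0.4648, -0.0055]), 'opening': np.float64(0.0141), 'grasp_force': np.float64(58.3618)}
```

View pics/w3.png

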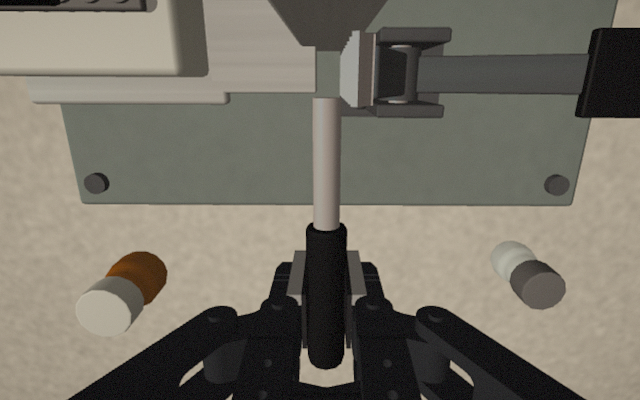

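The rod sits between the pads, with 58 N on them. I'm drawing it up slowly now.

drive_tool(translation=[[0,-1,-2],[0,-1,-4],[0,-1,-6],[0,-1,-8],[0,-1,-10]], rotation=[[0,0,0],[0,0,0],[0,0,0],[0,0,0],[0,0,0]], fingers=[10,10,10,10,10])

```text
clock: 3.13
ee_pos: [0.5043, -0.0885, 0.088]
tool_rot: [0.0, 0.997, 0.074, 0.002]
wrist_force: [8.6, 3.0, -9.7]
opening: 0.0137
grasp_force: 58.5
```

drive_tool(translation=[[0,0,-2],[0,0,-4],[0,0,-6],[0,0,-7],[0,0,-8]], rotation=[[0,0,0],[0,0,0],[0,0,0],[0,0,0],[0,0,0]], fingers=[10,10,10,10,10])

```text
clock: 3.55
ee_pos: [0.5043, -0.0885, 0.0961]
tool_rot: [0.0, 0.997, 0.074, 0.002]
wrist_force: [7.1, 1.7, -7.6]
opening: 0.0137
grasp_force: 58.8
```

Run:
```python
from h import *
im,p=grab('scene','s3.png');cv2.imwrite('pics/s3c.png',cv2.resize(im[130:240,220:360,::-1],None,fx=5,fy=5,interpolation=cv2.INTER_CUBIC));o=telemetry.get_obs()
print({k:np.round(o[k],4) for k in('ee_pos','wrist_force','wrist_torque','opening','grasp_force')})
```

```text
{'ee_pos': array([ 0.5043, -0.0885,  0.0963]), 'wrist_force': array([ 6.5649,  2.6902, -5.6798]), 'wrist_torque': array([ 0.4416, -1.0864, -0.0485]), 'opening': np.float64(0.0139), 'grasp_force': np.float64(58.8453)}
```

View pics/s3c.png

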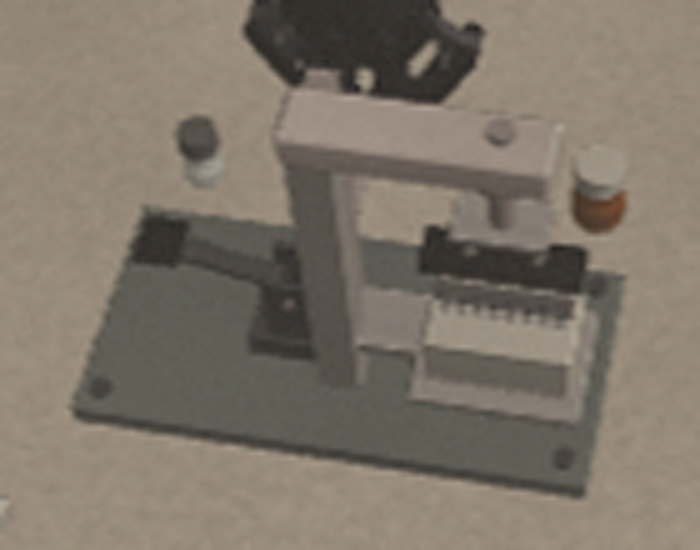

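The cap strip is still well below the black pad (pad at about (500,255) in the crop, caps at about (505,305)). I'll continue.

drive_tool(translation=[[0,0,-1.5],[0,0,-3],[0,0,-4.5],[0,0,-6],[0,0,-6]], rotation=[[0,0,0],[0,0,0],[0,0,0],[0,0,0],[0,0,0]], fingers=[10,10,10,10,10])

```text
clock: 4.02
ee_pos: [0.5044, -0.0885, 0.1023]
tool_rot: [0.0, 0.997, 0.074, 0.002]
wrist_force: [7.1, 2.8, -4.7]
opening: 0.014
grasp_force: 58.8
```

drive_tool(translation=[[0,0,-1.5],[0,0,-3],[0,0,-4.5],[0,0,-6],[0,0,-6]], rotation=[[0,0,0],[0,0,0],[0,0,0],[0,0,0],[0,0,0]], fingers=[10,10,10,10,10])

```text
clock: 4.43
ee_pos: [0.5043, -0.0885, 0.1083]
tool_rot: [0.0, 0.997, 0.074, 0.002]
wrist_force: [6.4, 3.4, -5.3]
opening: 0.0139
grasp_force: 58.8
```

drive_tool(translation=[[0,0,-1],[0,0,-2],[0,0,-3],[0,0,-4],[0,0,-4]], rotation=[[0,0,0],[0,0,0],[0,0,0],[0,0,0],[0,0,0]], fingers=[10,10,10,10,10])

```text
clock: 4.85
ee_pos: [0.5044, -0.0885, 0.1121]
tool_rot: [0.0, 0.997, 0.074, 0.002]
wrist_force: [7.9, 1.9, -7.1]
opening: 0.0135
grasp_force: 58.8
```

drive_tool(translation=[[0,0,-1],[0,0,-2],[0,0,-3],[0,0,-3],[0,0,-3]], rotation=[[0,0,0],[0,0,0],[0,0,0],[0,0,0],[0,0,0]], fingers=[10,10,10,10,10])

```text
clock: 5.27
ee_pos: [0.5044, -0.0885, 0.1153]
tool_rot: [0.0, 0.997, 0.074, 0.002]
wrist_force: [6.0, 2.6, -4.7]
opening: 0.0139
grasp_force: 58.8
```

drive_tool(translation=[[0,0,-1],[0,0,-2],[0,0,-3],[0,0,-4],[0,0,-4]], rotation=[[0,0,0],[0,0,0],[0,0,0],[0,0,0],[0,0,0]], fingers=[10,10,10,10,10])

```text
clock: 5.68
ee_pos: [0.5044, -0.0885, 0.1193]
tool_rot: [0.0, 0.997, 0.074, 0.002]
wrist_force: [8.0, 2.7, -4.6]
opening: 0.014
grasp_force: 58.8
```

drive_tool(translation=[[0,0,-1],[0,0,-2],[0,0,-3],[0,0,-4],[0,0,-4]], rotation=[[0,0,0],[0,0,0],[0,0,0],[0,0,0],[0,0,0]], fingers=[10,10,10,10,10])

```text
clock: 6.1
ee_pos: [0.5044, -0.0885, 0.123]
tool_rot: [0.0, 0.997, 0.074, 0.002]
wrist_force: [8.9, 2.0, -7.5]
opening: 0.014
grasp_force: 58.7
```

drive_tool(translation=[[0,0,-1],[0,0,-2],[0,0,-2],[0,0,-2]], rotation=[[0,0,0],[0,0,0],[0,0,0],[0,0,0]], fingers=[10,10,10,10])

```text
clock: 6.43
ee_pos: [0.5043, -0.0885, 0.1244]
tool_rot: [-0.0, 0.997, 0.074, 0.002]
wrist_force: [11.6, 2.3, -12.0]
opening: 0.014
grasp_force: 58.6
```

drive_tool(translation=[[0,0,-1],[0,0,-2],[0,0,-2],[0,0,-2]], rotation=[[0,0,0],[0,0,0],[0,0,0],[0,0,0]], fingers=[10,10,10,10])

```text
clock: 6.77
ee_pos: [0.5043, -0.0885, 0.1265]
tool_rot: [-0.0, 0.997, 0.074, 0.002]
wrist_force: [10.2, 2.4, -11.9]
opening: 0.014
grasp_force: 58.6
```

drive_tool(translation=[[0,0,-0.5],[0,0,-1],[0,0,-1],[0,0,-1]], rotation=[[0,0,0],[0,0,0],[0,0,0],[0,0,0]], fingers=[10,10,10,10])

```text
clock: 7.1
ee_pos: [0.5043, -0.0884, 0.1275]
tool_rot: [-0.0, 0.997, 0.074, 0.002]
wrist_force: [9.5, 1.8, -12.1]
opening: 0.0141
grasp_force: 58.6
```

Force is on the sliding plateau (about 12 N). I'll go on in small steps until it rises.

drive_tool(translation=[[0,0,-0.5],[0,0,-1],[0,0,-1],[0,0,-1]], rotation=[[0,0,0],[0,0,0],[0,0,0],[0,0,0]], fingers=[10,10,10,10])

```text
clock: 7.43
ee_pos: [0.5044, -0.0885, 0.1287]
tool_rot: [-0.0, 0.997, 0.074, 0.002]
wrist_force: [9.5, 2.2, -9.2]
opening: 0.014
grasp_force: 58.7
```

drive_tool(translation=[[0,0,-0.5],[0,0,-1],[0,0,-1],[0,0,-1]], rotation=[[0,0,0],[0,0,0],[0,0,0],[0,0,0]], fingers=[10,10,10,10])

```text
clock: 7.77
ee_pos: [0.5043, -0.0885, 0.1294]
tool_rot: [-0.0, 0.997, 0.074, 0.002]
wrist_force: [11.6, 1.4, -12.6]
opening: 0.0137
grasp_force: 58.7
```

drive_tool(translation=[[0,0,-0.5],[0,0,-0.5],[0,0,-0.5]], rotation=[[0,0,0],[0,0,0],[0,0,0]], fingers=[10,10,10])

```text
clock: 8.02
ee_pos: [0.5043, -0.0885, 0.1298]
tool_rot: [-0.0, 0.997, 0.074, 0.002]
wrist_force: [11.8, 1.5, -12.9]
opening: 0.0136
grasp_force: 58.6
```

drive_tool(translation=[[0,0,-0.5],[0,0,-0.7],[0,0,-0.7]], rotation=[[0,0,0],[0,0,0],[0,0,0]], fingers=[10,10,10])

```text
clock: 8.27
ee_pos: [0.5043, -0.0884, 0.1302]
tool_rot: [-0.0, 0.997, 0.074, 0.002]
wrist_force: [13.2, 0.8, -14.7]
opening: 0.014
grasp_force: 58.5
```

Run:
```python
from h import *
F=[]
for i in range(4):
    cams.grab_frame('wrist');o=telemetry.get_obs();F.append([*o['wrist_force'],o['ee_pos'][2]])
print(np.round(F,4))
```

```text
[[ 13.0381   1.0451 -16.2937   0.1302]
 [ 13.0441   0.8829 -16.3672   0.1302]
 [ 12.5148   2.2866 -14.7335   0.1302]
 [ 12.4323   1.2173 -15.6826   0.1302]]
```

drive_tool(translation=[[0,0,1],[0,0,2],[0,0,2],[0,0,2],[0,0,2]], rotation=[[0,0,0],[0,0,0],[0,0,0],[0,0,0],[0,0,0]], fingers=[10,10,10,30,60])

```text
clock: 8.88
ee_pos: [0.5032, -0.089, 0.1293]
tool_rot: [0.0, 0.997, 0.074, 0.0]
wrist_force: [0.7, 0.3, -0.0]
opening: 0.0373
grasp_force: 0.0
```

drive_tool(translation=[[0,0,0],[0,0,0],[0,0,-20],[0,0,-45],[0,0,-70]], rotation=[[0,0,0],[0,0,0],[0,0,0],[0,0,0],[0,0,0]], fingers=[85,85,85,85,85])

```text
clock: 9.3
ee_pos: [0.5022, -0.0887, 0.1989]
tool_rot: [-0.0, 0.997, 0.074, -0.001]
wrist_force: [-0.5, 1.1, -0.7]
opening: 0.085
grasp_force: 0.0
```

Run:
```python
from h import *
im,p=grab('scene','s4.png');a=im[130:240,220:360,::-1]
w,p=grab('wrist','w4.png')
a=cv2.resize(a,None,fx=4,fy=4,interpolation=cv2.INTER_CUBIC);b=cv2.resize(w[:,:,::-1],(240,150))
c=np.zeros((600,560,3),np.uint8);c[:440]=a;c[440:590,:240]=b;cv2.imwrite('pics/m4.png',c)
o=telemetry.get_obs();print(o['ee_pos'],o['wrist_force'],o['clock'])
```

```text
[ 0.50558329 -0.08960383  0.20399305] [0.22724505 0.25552088 0.31641384] 9.4
```

View pics/m4.png

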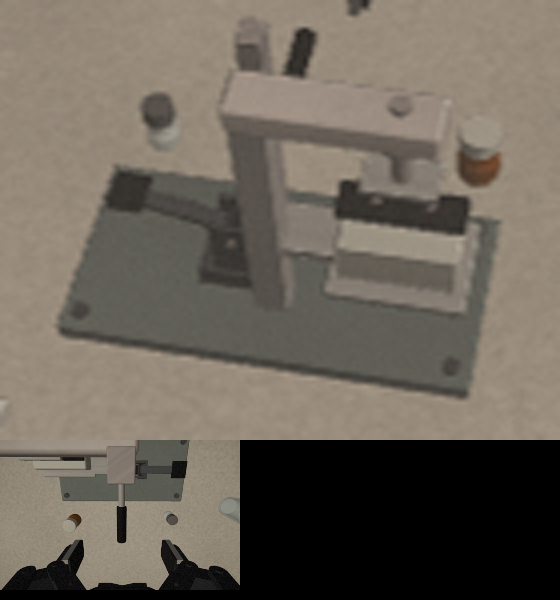

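The rail hangs on the pawl with the caps up against the pad, and the hand is clear. Next is the thumb pad, swinging wide of the rail.

drive_tool(translation=[[0,35,0],[0,70,0],[0,105,0],[30,105,0],[60,105,0]], rotation=[[0,0,0],[0,0,0],[0,0,0],[0,0,0],[0,0,0]], fingers=[60,30,0,0,0])

```text
clock: 9.82
ee_pos: [0.5775, -0.1868, 0.1982]
tool_rot: [0.0, 0.997, 0.071, -0.0]
wrist_force: [0.5, 0.7, 0.1]
opening: 0.025
grasp_force: 0.0
```

drive_tool(translation=[[26,0,0],[26,0,30],[26,0,60],[26,0,85],[26,0,85]], rotation=[[0,0,0],[0,0,0],[0,0,0],[0,0,0],[0,0,0]], fingers=[0,0,0,0,0])

```text
clock: 10.23
ee_pos: [0.5992, -0.1784, 0.106]
tool_rot: [-0.002, 0.997, 0.074, -0.005]
wrist_force: [-2.4, 0.3, -0.8]
opening: 0.0001
grasp_force: 0.0
```

Run:
```python
from h import *
im,p=grab('wrist','w5.png')
o=telemetry.get_obs();th=np.radians(8.47);R=np.array([[np.cos(th),-np.sin(th)],[np.sin(th),np.cos(th)]]);O=np.array([.5882,-.0764])
print(o['ee_pos'],R.T@(o['ee_pos'][:2]-O),o['wrist_force'],o['opening'])
```

```text
[ 0.600522   -0.17886044  0.10931511] [-0.00290395 -0.10315784] [-1.20833435  0.05155025  0.05215067] 0.00016663266286867713
```

View pics/w5.png

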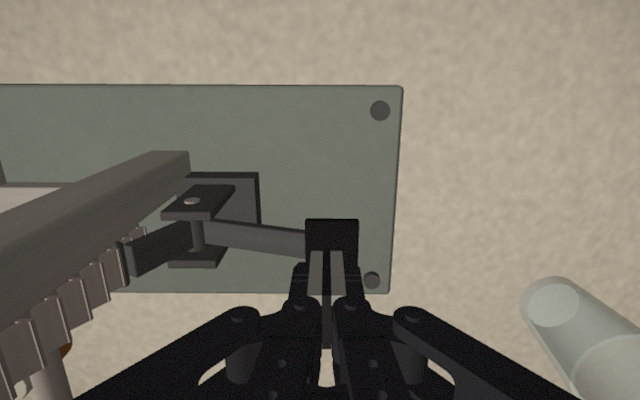

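The closed fingertips are over the thumb pad (pad at (332,235), tips at (327,250), about 18 mm above it). Pressing now.

drive_tool(translation=[[3,1,12],[3,1,20],[3,1,27],[3,1,33],[3,1,38]], rotation=[[0,0,0],[0,0,0],[0,0,0],[0,0,0],[0,0,0]], fingers=[0,0,0,0,0])

```text
clock: 10.7
ee_pos: [0.6074, -0.1812, 0.0762]
tool_rot: [0.001, 0.997, 0.074, 0.001]
wrist_force: [0.5, -3.0, 2.4]
opening: -0.0004
grasp_force: 1.7
```

drive_tool(translation=[[0,0,0],[0,0,0],[0,0,0],[0,0,0],[0,0,0]], rotation=[[0,0,0],[0,0,0],[0,0,0],[0,0,0],[0,0,0]], fingers=[0,0,0,0,0])

```text
clock: 11.12
ee_pos: [0.6068, -0.1806, 0.076]
tool_rot: [0.0, 0.997, 0.074, 0.0]
wrist_force: [-0.2, -3.1, 1.7]
opening: -0.0002
grasp_force: 1.6
```

drive_tool(translation=[[0,0,0],[0,0,0],[0,0,0],[0,0,0],[0,0,0]], rotation=[[0,0,0],[0,0,0],[0,0,0],[0,0,0],[0,0,0]], fingers=[0,0,0,0,0])

```text
clock: 11.53
ee_pos: [0.6067, -0.1806, 0.0756]
tool_rot: [0.0, 0.997, 0.074, 0.0]
wrist_force: [0.9, -2.8, 3.0]
opening: 0.0005
grasp_force: 1.7
```

drive_tool(translation=[[0,0,0],[0,0,0],[0,0,0],[0,0,0],[0,0,0]], rotation=[[0,0,0],[0,0,0],[0,0,0],[0,0,0],[0,0,0]], fingers=[0,0,0,0,0])

```text
clock: 11.95
ee_pos: [0.6067, -0.1805, 0.0756]
tool_rot: [0.0, 0.997, 0.074, 0.0]
wrist_force: [1.3, -3.0, 3.3]
opening: -0.0001
grasp_force: 1.7
```

drive_tool(translation=[[0,0,0],[0,0,0],[0,0,0],[0,0,0],[0,0,0]], rotation=[[0,0,0],[0,0,0],[0,0,0],[0,0,0],[0,0,0]], fingers=[0,0,0,0,0])

```text
clock: 12.37
ee_pos: [0.6066, -0.1805, 0.0755]
tool_rot: [-0.0, 0.997, 0.074, 0.0]
wrist_force: [1.3, -2.8, 2.8]
opening: -0.0003
grasp_force: 1.8
```

Run:
```python
from h import *
im,p=grab('scene','s6.png');a=im[130:240,220:360,::-1]
w,p=grab('wrist','w6.png')
a=cv2.resize(a,None,fx=4,fy=4,interpolation=cv2.INTER_CUBIC);b=cv2.resize(w[:,:,::-1],(240,150))
c=np.zeros((600,560,3),np.uint8);c[:440]=a;c[440:590,:240]=b;cv2.imwrite('pics/m6.png',c)
```

```text
(no output)
```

View pics/m6.png

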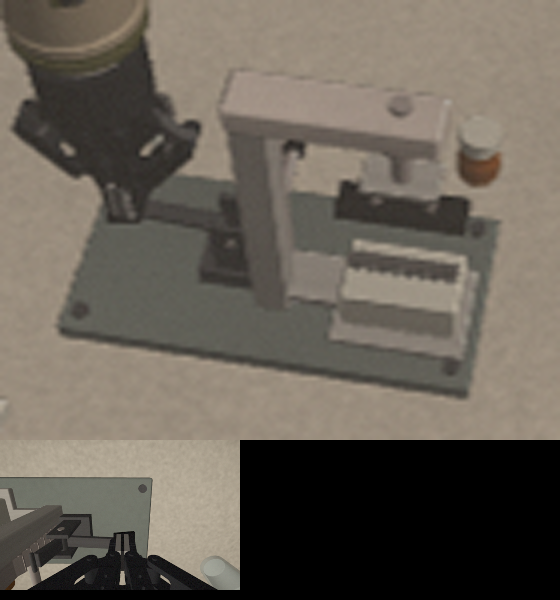

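The rail has sunk most or all of the way. I'll press a bit deeper and hold, then compare frames to check that it has stopped.

drive_tool(translation=[[0,0,2],[0,0,4],[0,0,5],[0,0,5],[0,0,5]], rotation=[[0,0,0],[0,0,0],[0,0,0],[0,0,0],[0,0,0]], fingers=[0,0,0,0,0])

```text
clock: 12.88
ee_pos: [0.6065, -0.1805, 0.0703]
tool_rot: [-0.0, 0.997, 0.074, -0.0]
wrist_force: [0.7, -3.7, 3.4]
opening: 0.0001
grasp_force: 2.0
```

drive_tool(translation=[[0,0,0],[0,0,0],[0,0,0],[0,0,0],[0,0,0]], rotation=[[0,0,0],[0,0,0],[0,0,0],[0,0,0],[0,0,0]], fingers=[0,0,0,0,0])

```text
clock: 13.3
ee_pos: [0.6065, -0.1805, 0.0705]
tool_rot: [-0.0, 0.997, 0.074, -0.0]
wrist_force: [1.2, -3.8, 3.7]
opening: -0.0002
grasp_force: 2.0
```

drive_tool(translation=[[0,0,0],[0,0,0],[0,0,0],[0,0,0],[0,0,0]], rotation=[[0,0,0],[0,0,0],[0,0,0],[0,0,0],[0,0,0]], fingers=[0,0,0,0,0])

```text
clock: 13.72
ee_pos: [0.6066, -0.1805, 0.0705]
tool_rot: [-0.0, 0.997, 0.074, -0.0]
wrist_force: [0.3, -3.4, 2.8]
opening: -0.0
grasp_force: 2.0
```

Run:
```python
from h import *
im,p=grab('scene','s7.png')
th=np.radians(8.47);c,s=np.cos(th),np.sin(th);O=np.array([.5882,-.0764])
R=np.array([[c,-s],[s,c]])
rd=lambda f:cv2.imread('pics/'+f,0)
x0,y0,x1,y1=302,200,340,217   # tube block front / platform
T=rd('s7.png')[y0:y1,x0:x1]
for f in('scene1.png','s3.png','s4.png','s6.png','s7.png'):
    I=rd(f)[170:240,290:350];m=cv2.matchTemplate(cv2.resize(I,None,fx=4,fy=4,interpolation=2),cv2.resize(T,None,fx=4,fy=4,interpolation=2),5)
    _,v,_,l=cv2.minMaxLoc(m);print(f,v,l[0]/4+290,l[1]/4+170)
for h in(0,.003,.0045,.012,.024,.0285,.06):print(h,proj(p,[*(O+R@[.035,.095]),.03+h]))
```

```text
scene1.png 0.988215982913971 302.0 198.0
s3.png 0.9687737822532654 302.0 194.75
s4.png 0.9268890023231506 302.25 188.25
s6.png 0.99574214220047 302.0 200.0
s7.png 0.9975965023040771 302.0 200.0
0 [319.91795236 209.75408588]
0.003 [319.90572108 209.18459758]
0.0045 [319.89958404 208.89885678]
0.012 [319.86868276 207.46009268]
0.024 [319.81847925 205.12261673]
0.0285 [319.79940672 204.23459962]
0.06 [319.66199197 197.83656735]
```

The rail sits still at its stop: the image shifts of 2.0, 5.25 and 11.75 px match rail heights of about 12, 28 and 60 mm above down. Releasing the lever.

drive_tool(translation=[[0,0,-5],[0,0,-12],[0,0,-20],[0,0,-40],[0,0,-70]], rotation=[[0,0,0],[0,0,0],[0,0,0],[0,0,0],[0,0,0]], fingers=[0,0,0,0,0])

```text
clock: 14.18
ee_pos: [0.604, -0.1791, 0.1379]
tool_rot: [-0.002, 0.997, 0.074, -0.003]
wrist_force: [0.9, -0.7, 0.1]
opening: -0.0001
grasp_force: 0.0
```

drive_tool(translation=[[0,0,-30],[0,0,-30],[0,0,-30]], rotation=[[0,0,0],[0,0,0],[0,0,0]], fingers=[0,0,0])

```text
clock: 14.43
ee_pos: [0.6081, -0.1807, 0.1741]
tool_rot: [0.001, 0.997, 0.074, 0.002]
wrist_force: [-0.2, 1.0, -0.6]
opening: 0.0002
grasp_force: 0.0
```

Run:
```python
from h import *
grab('scene','s8.png')
a=cv2.imread('pics/s8.png');b=cv2.imread('pics/scene1.png')
f=lambda i:cv2.resize(i[130:240,220:360],None,fx=4,fy=4,interpolation=2)[:300]
cv2.imwrite('pics/m8.png',np.vstack([f(a),f(b)]))
```

```text
(no output)
```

View pics/m8.png

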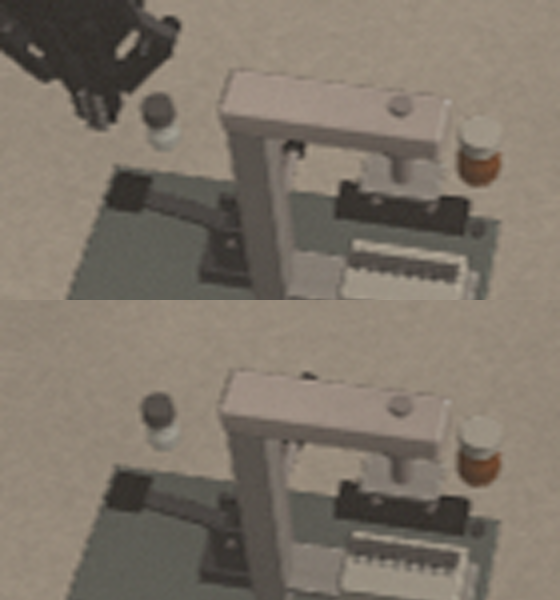

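The lever has sprung back and nothing else has moved. One numerical check remains: whether the cap strip moved relative to the block.

Run:
```python
from h import *
A=cv2.imread('pics/scene1.png',0).astype(np.float32);C=cv2.imread('pics/s8.png',0).astype(np.float32)
# mean vertical profile along sheared strip rows across the bar columns
for n,I in(('start',A),('s3',cv2.imread('pics/s3.png',0).astype(np.float32)),('end',C)):
    P=[]
    for y in np.arange(182,222,1.0):
        xs=np.arange(311,332,1.0);ys=y+(xs-321)*0.105
        P.append(cv2.remap(I,xs.astype(np.float32)[None],ys.astype(np.float32)[None],1).mean())
    print(n,np.round(P).astype(int).tolist())
```

```text
start [54, 52, 52, 50, 56, 81, 93, 113, 136, 98, 79, 77, 77, 92, 117, 130, 143, 144, 144, 144, 145, 144, 122, 94, 93, 93, 92, 92, 97, 113, 122, 124, 123, 107, 84, 89, 91, 90, 90, 89]
s3 [54, 52, 51, 50, 64, 99, 86, 79, 76, 81, 107, 123, 137, 147, 147, 147, 147, 148, 144, 113, 94, 95, 94, 94, 93, 100, 116, 125, 126, 125, 106, 86, 91, 93, 93, 93, 93, 92, 91, 92]
end [55, 53, 53, 51, 58, 84, 93, 92, 93, 112, 148, 144, 107, 81, 78, 78, 91, 129, 148, 148, 148, 147, 148, 147, 126, 96, 95, 95, 94, 94, 101, 117, 125, 127, 125, 106, 86, 91, 92, 92]
```

The bar's edge shifted 3.1 px against 2.05 px for the block. That is about 5 mm of cap travel, so the caps are home.

```bash
python3 -c "
from station import finish_job
print(finish_job())"
```

```text
the job is handed in; nothing more can be done
None
```

I handed the job in at about 14.5 s of the 58 s allowed, with no verdict returned; from my measurements the caps are fully home (about 5 mm of travel, estimated peak about 11 N), the rail is down on its stop, the thumb lever has sprung back and the arm is clear, with no bystander visibly moved.

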